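# Lock the bayonet end cap onto the torch

### The job

The grey torch stands lens down in its holder with fresh batteries in it. Take its end cap out of the trinket dish, set it on the torch's open end and turn it lightly until its two lugs drop into the slots, then press it down against the battery spring and, keeping it pressed, twist it clockwise (seen from above) until the lugs meet their stop, and let it rise so that it is locked and stays on by itself. Do not force the plastic, and leave everything else on the shelf as it is.

Things in the scene. Friction and masses are not known exactly. Their poses are not given: they have to be found in the camera images.
- cap: The loose end cap of the torch, grey plastic, 43 mm tall, about 45 g, standing lugs down on the flat floor of the dish. Origin: centre of its underside; z up. A round plug 34 mm across from 0 to 16 mm (lower edge bevelled), a flange 48 mm across from 16 to 21 mm with a black sealing ring under it, then the fin. Its lugs must not be forced: at most 60 N between cap and torch.
- cap_fin (a point): Middle of the cap's finger grip, 32 mm above its underside: a straight upright fin across the top of the cap, 40 mm long along the cap's x axis, 12 mm thick along its y axis, 21 to 43 mm above the underside. It points along the lugs; a half turn of the cap makes no difference.
- cap_lug (a point): Top of one of the cap's two lugs, 6 mm above its underside. The lugs stand out of the plug along the cap's +x and -x, to 21.3 mm from the axis, 9 mm wide along y, from 1 to 6 mm above the underside. At the stop a twist of about 0.2 N m is plenty to feel it; before it, turning the pressed cap takes less than 0.1 N m.
- holder: Black holder screwed to the shelf: plate 104 mm square with a round rubber-lined cup 44 mm tall that grips the torch's head, so that the torch neither tips, lifts nor turns in use. The torch was pushed in by hand, turned at random by up to 0.35 rad either way of the holder's yaw. Origin: under the middle of the plate.
- mouth (a point): Centre of the torch's open upper end, level with its rim, 195 mm above the shelf. Bore 36 mm across in a collar 53 mm across. Its axes are the holder's and do not show how the torch is turned: the two lug slots in the inner wall (11.5 mm wide, reaching 23 mm from the axis, seen from above) face each other within 0.35 rad of this frame's +x and -x, a quarter turn from the thumb switch.
- spring_top (a point): Middle of the battery spring's free end, a steel disc 22 mm across, in the bore 4 mm below the rim (this point stays there as the disc sinks). It pushes the cap up: 2 N at first touch, 9 N at the locked height, 11 N where the lugs just clear the ledges, 13 N with the flange on the rim. Lugs that miss the slots rest on the rim, the cap's underside then 1 mm below the rim.
- lock (a point): Point on the torch's axis 11 mm below the rim: where the cap's underside stands when locked (flange 5 mm above the rim). Clockwise of each slot the lug runs under a ledge 7.5 mm below the rim, so the cap turns only with its underside 13.5 to 16 mm below the rim (at 16 the flange meets the rim); 41 to 50 degrees on, it is under a pocket 5 mm below the rim; a stop ends the turn at 50.
- dish: White ceramic trinket dish, 128 mm across the rim, 20 mm tall, flat floor 5 mm above the shelf. Origin: centre of its underside. Stays where it is.
- cell1: Spent battery, 33 mm in diameter, 61 mm tall, standing. Origin: centre of its underside. Leave it standing.
- cell2: The second spent battery, same size. Leave it standing.
- shoehorn: Folded steel shoehorn lying on the shelf, 105 x 36 x 14 mm. Leave it.
- egg_timer: White egg-shaped timer, 60 mm in diameter, 70 mm tall. Leave it.
- key_fob: Key on a wooden fob lying on the shelf, fob 60 x 24 x 8 mm. Leave it.
There are look-alikes about, which are no part of the job. What is shaped like the cap but green is not meant.

How it is judged:
By the outcome, as a careful person would: the job done as asked, in the order asked, and still so for the second after the job is handed in, with the robot touching nothing.
It also fails if it takes over 72 s, if anything falls off the work surface, if the arm or the gripper's body presses on something with over 40 N, if the wrist force passes 120 N, or if a joint passes its speed limit or range.

### The arm

A 6-joint arm with a two-finger parallel gripper is mounted at the origin on the work surface. World frame = base frame: x ahead of the robot, y to its left, z up, the work surface at z = 0. Lengths are in m, angles in rad, forces in N, time in s.
With the tool pointing down it reaches from about 0.35 to 0.925 m from the base axis. Payload 6.4 kg.
Tool frame: the origin (TCP) lies on the centre line of the jaws, within the pads' length; the fingertips stand 22 mm ahead of it and the grasp point (between the pads) lies 3 mm ahead of it (bot.tip_reach is the distance from the TCP to the fingertips, in m); z points along the fingers, x is the direction in which the jaws open and shut, and the axes are right-handed (so a half turn about z gives the same grasp; the last joint's range is limited). The gripper opens to 94 mm and grips with 3 to 60 N. Pads are 16 mm wide; open, the fingers measure 119 mm over their backs; the gripper's body (75 mm by 177 mm) begins 78 mm behind the grasp point.
Start: joints at [1.154, 0.245, 1.558, -0, 1.339, -0.174], TCP at [0.156, 0.631, 0.203] pointing down, gripper open.
Joint ranges: [-3.13, 3.13], [-1.02, 2.26], [0.13, 2.54], [-0.95, 4.09], [0.21, 2.88], [-2.74, 2.74]. Speed limits (rad/s): [2.57, 2.57, 3.14, 3.14, 3.14, 3.14].

### API

Orientations are given as a unit quaternion [x, y, z, w].
In Python, from workcell import bot, optics, recognise, mark_of gives the robot as it stands.
- The arm moves only by the tool jog_arm, never from a script. Its argument "commands" is a list of rows, each an object with "grip": the finger opening in mm, from 0 to 94; "slide": the shift along the tool's x, y, z in mm, a list of three; "rotation": the turn, a rotation vector about the tool's x, y, z in degrees, a list of three. A call has 1 to 10 rows; each row shifts and turns the pose as measured when the row begins, along the tool's axes as they then stand; what a row does not reach is not made up. A row lasts 1/10 s, in which the tool goes at most 50 mm and 8.59 degrees, less where a joint would pass 70% of its speed; a pose out of reach is approached as far as the arm can. A call is refused whole if a number of a shift passes 50 or a number of a turn 8.59, either way. A call with a gripper value outside its range is refused whole. The fingers move at their own pace and stop on an object; "newtons" is the grip in N (left out, the last holds). Time passes only in rows, so rows that do not move let the fingers close. It gives the time, the measured TCP pose, the force and the opening at its end, in the units of the state.
- bot.state(): the state, without advancing time (a new reading comes with each control period).
- optics.capture(name): name is "side" or "top" or "wrist"; returns a dict with "frame" (420x560x3 uint8, red, green, blue), "range_z" (420x560 float32, m along the optical axis (not along the pixel's ray), 0 where there is no reading), "intrinsics" (3x3 intrinsics, pixels), "origin" and "rotation" of the camera in the world. Camera axes: x right, y up, looking along -z (the intrinsics and any distortion apply to the point x, -y, -z); pixel columns grow to the right and rows downward; lengths in m; the calibration is good to about 2 mm. A picture is of the moment at which its call begins.
- bot.sign_off(): hands the job in, once; it reports no verdict.
Trained networks look in the newest picture that a camera, given by its name, has taken for a name from the list of things; names that differ only in an ending like _2 or _b are one class to them, and where a whole thing is asked for, a point or a joint stands for the part that bears it (a point fixed in the world has none). Each returns a list of dicts, best first, with "conf" (0 to 1); they miss things now and then, are a little off and sometimes report something else, mostly with a low value. They report only what shows in the picture. A call takes as long as a camera call. They do not tell look-alikes from the thing itself.
- recognise(target, camera): "box" ([left, top, right, bottom] in pixels, round what is visible of it).
- mark_of(target, camera): "position" ([column, row] in pixels: a listed point, or the origin of a listed thing).
The state is a dict: "time": time; "q": joint angles; "joint_vel": joint speeds; "effort": joint torques, N m; "position": TCP position; "eef_rot": TCP orientation; "contact_force": force on the tool from outside, world axes, zero at the start; "ft_torque": the same for the moment, N m; "gripper_width": opening from 0.0 (shut) to 1.0 (fully open).
Only numpy, scipy, OpenCV 4.12 (cv2) and the standard library are available. Lean on these libraries where they do the work, as an engineer would, in place of code of your own. Each camera call takes 0.05 s, during which the arm holds its last target. There are 200 camera calls.

## Working session

There is one attempt and no reset: what is moved stays moved. The work goes in short steps, Python scripts to look and compute and a tool call to move; the robot and the scene stay as the last step left them, time stands still between calls to the robot, and variables do not carry over. Pictures are saved under pics/ and viewed, about 8 in all and at most 12, crops included, and the job is handed in when it is done.

Besides the shell and the picture viewer there is one more tool, called by a JSON object that holds its "method" and its "body", one argument or row to a line. jog_arm: Moves the arm, as the interface text tells. Its arguments: {"type":"object","properties":{"commands":{"type":"array"},"newtons":{"type":"number"}},"required":["commands"]}

```bash
mkdir -p pics; ls; cat > h.py <<'E'
import numpy as np, cv2
from workcell import bot, optics, recognise, mark_of
from scipy.spatial.transform import Rotation as R
def cam(n):
    c=optics.capture(n); return c
def world(c,u,v,z=None):
    K=np.array(c["intrinsics"]); Rm=np.array(c["rotation"]); o=np.array(c["origin"])
    if Rm.shape==(4,): Rm=R.from_quat(Rm).as_matrix()
    d=Rm@np.array([(u-K[0,2])/K[0,0],-(v-K[1,2])/K[1,1],-1.])
    if z is None:
        r=c["range_z"][int(round(v)),int(round(u))]
        return o+d*r
    return o+d*(z-o[2])/d[2]
def save(c,name): cv2.imwrite("pics/"+name,c["frame"][:,:,::-1])
E
python3 - <<'E'
from h import *
for n in ["top","side","wrist"]:
    c=cam(n); save(c,n+"0.png")
    print(n,[k for k in c],np.round(c["origin"],3),np.round(c["rotation"],3).tolist(),c["intrinsics"][0][0])
    for t in ["cap","cap_fin","cap_lug","mouth","holder","dish","spring_top"]:
        print(t,[(np.round(m["position"]).tolist(),round(m["conf"],2),np.round(world(c,*m["position"]),3).tolist()) for m in mark_of(t,n) if 0<=m["position"][0]<560 and 0<=m["position"][1]<420][:3])
s=bot.state();print(s)
E
cd pics; python3 -c "
import cv2,numpy as np
a=[cv2.imread(n+'0.png') for n in ('top','side')]
cv2.imwrite('a.png',cv2.resize(np.vstack(a),(800,1200))[:, :]) 
"
```

```text
pics
top ['frame', 'range_z', 'intrinsics', 'origin', 'rotation'] [0.557 0.045 1.16 ] [-0.009, 0.02, 0.712, -0.702] 401.4170219898884
cap [([338.0, 204.0], 0.72, [0.608, -0.124, 0.044]), ([400.0, 243.0], 0.6, [0.496, -0.3, 0.027]), ([350.0, 243.0], 0.52, [0.497, -0.157, 0.027])]
cap_fin [([404.0, 243.0], 0.6, [0.495, -0.308, 0.042]), ([337.0, 204.0], 0.56, [0.608, -0.121, 0.044]), ([351.0, 245.0], 0.46, [0.494, -0.158, 0.048])]
cap_lug [([341.0, 199.0], 0.79, [0.621, -0.134, 0.042]), ([352.0, 237.0], 0.65, [0.514, -0.165, 0.033]), ([395.0, 242.0], 0.6, [0.499, -0.288, 0.024])]
mouth [([236.0, 250.0], 0.76, [0.493, 0.146, 0.193]), ([353.0, 244.0], 0.38, [0.495, -0.164, 0.05])]
holder [([240.0, 246.0], 0.97, [0.501, 0.139, 0.163]), ([309.0, 172.0], 0.48, [0.696, -0.044, 0.06])]
dish [([351.0, 246.0], 0.56, [0.492, -0.158, 0.046])]
spring_top [([233.0, 254.0], 0.95, [0.484, 0.153, 0.189])]
side ['frame', 'range_z', 'intrinsics', 'origin', 'rotation'] [ 0.084 -0.528  0.679] [0.425, -0.165, -0.327, 0.828] 452.6807893389274
cap [([369.0, 379.0], 0.77, [0.477, -0.316, 0.02]), ([336.0, 285.0
[... 833 characters left out ...]
ish []
spring_top []
{'time': 1.2, 'q': array([ 1.15392863e+00,  2.45117469e-01,  1.55777205e+00, -1.14004381e-05,
        1.33868164e+00, -1.74091580e-01]), 'joint_vel': array([-0.00203745,  0.0011284 , -0.0002001 , -0.00092172, -0.00100397,
       -0.00068692]), 'effort': array([ 8.40263911e-04, -4.15843534e+01, -3.14871740e+01,  6.85801171e-02,
        2.90010549e-02, -1.16295573e-05]), 'position': array([0.15626204, 0.63096543, 0.20285912]), 'eef_rot': array([ 7.87526416e-01,  6.16280897e-01,  1.20942330e-05, -1.62770840e-07]), 'contact_force': array([-0.84877611, -0.19504373,  0.08234043]), 'ft_torque': array([ 0.00391126,  0.0403038 , -0.014425  ]), 'gripper_width': 0.9974682015649394}
```

View pics/top0.png

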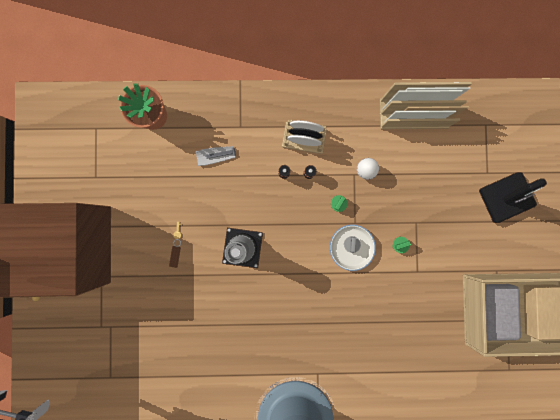

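View pics/side0.png

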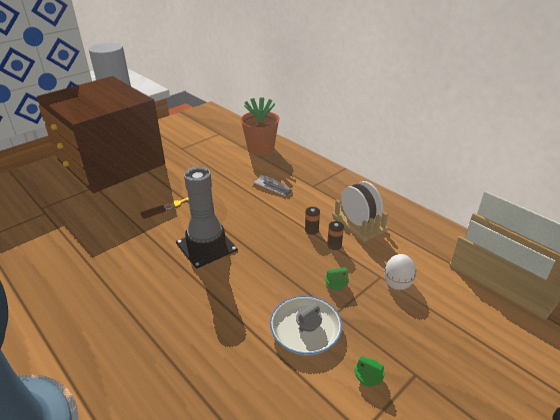

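The grey cap is in the dish at top (353,245) and the torch's mouth is at (236,250). The green look-alikes are at (338,204) and (402,243). Next I need the route, so I'll check the wrist camera geometry and the cabinet height.

```bash
cat >> h.py <<'E'
def yaw(s=None):
    s=s or bot.state(); x=R.from_quat(s["eef_rot"]).as_matrix()[:,0]; return np.degrees(np.arctan2(x[1],x[0]))
def plan(p,yw=None):
    "total shift in tool axes (mm) and yaw turn about tool z (deg) to pose p, jaw yaw yw (mod 180)"
    s=bot.state(); M=R.from_quat(s["eef_rot"]).as_matrix(); y=yaw(s)
    d=M.T@(np.array(p)-s["position"])*1000
    out=[np.round(d,1).tolist()]
    if yw is not None:
        t=-(yw-y); t=(t+90)%180-90; out.append(("turn",round(t,1)))
    print("t",round(s["time"],2),"pos",np.round(s["position"],4),"yaw",round(y,1),"plan",out,"q6",round(s["q"][5],2),"z-axis",np.round(M[:,2],3))
    return d
E
python3 - <<'E'
from h import *
s=bot.state(); M=R.from_quat(s["eef_rot"]).as_matrix()
c=cam("wrist"); Rc=R.from_quat(c["rotation"]).as_matrix()
print("cam in tool",M.T@(c["origin"]-s["position"]),"look",M.T@-Rc[:,2],"imgx",M.T@Rc[:,0])
c=cam("top")
for u,v in [(60,250),(95,250),(100,210),(100,290),(30,407)]: print(u,v,world(c,u,v).round(3))
plan([0.42,0.147,0.30]); plan([0.494,-0.16,0.15])
E
```

```text
cam in tool [ 0.00027856 -0.06845507 -0.1807784 ] look [-0.00106809  0.23879232  0.97107007] imgx [ 9.99999337e-01 -1.62673504e-04  1.13991682e-03]
60 250 [0.5   0.558 0.204]
95 250 [0.493 0.522 0.101]
100 210 [0.598 0.523 0.072]
100 290 [0.373 0.553 0.   ]
30 407 [0.051 0.745 0.004]
t 1.3 pos [0.1563 0.631  0.2029] yaw 76.1 plan [[-406.4, 372.4, -97.2]] q6 -0.17 z-axis [-0.  0. -1.]
t 1.3 pos [0.1563 0.631  0.2029] yaw 76.1 plan [[-686.6, 518.0, 52.8]] q6 -0.17 z-axis [-0.  0. -1.]
```

{"method": "jog_arm", "body": {
  "commands": [
    {"grip": 94, "slide": [-40, 10, -30], "rotation": [0, 0, 0]},
    {"grip": 94, "slide": [-40, 20, -30], "rotation": [0, 0, 0]},
    {"grip": 94, "slide": [-40, 30, -30], "rotation": [0, 0, 0]},
    {"grip": 94, "slide": [-40, 35, -20], "rotation": [0, 0, 0]},
    {"grip": 94, "slide": [-40, 35, 0], "rotation": [0, 0, 0]},
    {"grip": 94, "slide": [-40, 35, 0], "rotation": [0, 0, 0]},
    {"grip": 94, "slide": [-40, 35, 0], "rotation": [0, 0, 0]},
    {"grip": 94, "slide": [-40, 35, 0], "rotation": [0, 0, 0]},
    {"grip": 94, "slide": [-40, 35, 0], "rotation": [0, 0, 0]},
    {"grip": 94, "slide": [-40, 35, 0], "rotation": [0, 0, 0]}
  ],
  "newtons": 40
}}

```text
time: 2.3
position: [0.342, 0.1978, 0.3075]
eef_rot: [0.784, 0.621, 0.0, 0.004]
contact_force: [0.9, 0.5, -0.2]
gripper_width: 1.002
```

```bash
python3 - <<'E'
from h import *
plan([0.485,0.147,0.31])
E
```

```text
t 2.3 pos [0.342  0.1978 0.3075] yaw 76.8 plan [[-16.9, 150.9, -1.4]] q6 -1.1 z-axis [ 0.005 -0.006 -1.   ]
```

{"method": "jog_arm", "body": {
  "commands": [
    {"grip": 94, "slide": [-5, 40, 0], "rotation": [0, 0, 0]},
    {"grip": 94, "slide": [-5, 40, 0], "rotation": [0, 0, 0]},
    {"grip": 94, "slide": [-5, 40, 0], "rotation": [0, 0, 0]},
    {"grip": 94, "slide": [0, 30, 0], "rotation": [0, 0, 0]},
    {"grip": 94, "slide": [0, 0, 0], "rotation": [0, 0, 0]}
  ]
}}

```text
time: 2.8
position: [0.4914, 0.1397, 0.3107]
eef_rot: [0.787, 0.617, 0.003, 0.006]
contact_force: [-1.0, 0.1, -0.9]
gripper_width: 1.0
```

```bash
python3 - <<'E'
from h import *
plan([0.49,0.147,0.31])
c=cam("wrist"); np.savez("m1.npz",**c)
for t in ["mouth","spring_top"]:
    print(t,[(np.round(m["position"]).tolist(),round(m["conf"],2),np.round(world(c,*m["position"],.195),4).tolist(),np.round(world(c,*m["position"]),4).tolist()) for m in mark_of(t,"wrist")[:2]])
m=mark_of("mouth","wrist")[0]["position"]
u,v=map(int,m); a=c["frame"][max(0,v-90):v+90,max(0,u-90):u+90]
cv2.imwrite("pics/m1.png",cv2.resize(a[:,:,::-1],None,fx=3,fy=3,interpolation=cv2.INTER_CUBIC))
print(u,v)
E
```

```text
t 2.8 pos [0.4914 0.1397 0.3107] yaw 76.2 plan [[6.7, -3.1, 0.6]] q6 -1.27 z-axis [ 0.011 -0.006 -1.   ]
mouth [([289.0, 196.0], 0.68, [0.4867, 0.1441, 0.195], [0.4878, 0.1439, 0.19])]
spring_top [([289.0, 194.0], 0.62, [0.4849, 0.1447, 0.195], [0.4859, 0.1445, 0.1901])]
288 195
```

View pics/m1.png

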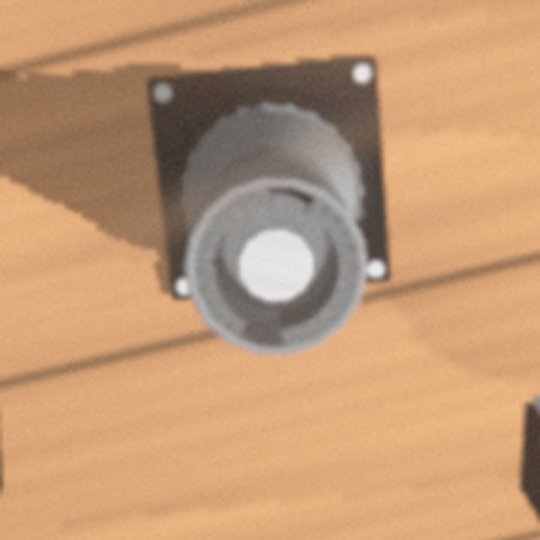

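Mouth centre is at crop (277,265), with slots at about (289,189) and (265,335), so the slot line leans about 10° right of image-up. I'll refine this on a rectified image while planning the cap approach.

```bash
cat > mouth.py <<'E'
from h import *
def rect(c,x0,y0,z,half=.035,n=350):
    "top-down rectified patch at height z; row ~ -x, col ~ -y"
    K=np.array(c["intrinsics"]);Rm=R.from_quat(c["rotation"]).as_matrix()
    g=np.linspace(half,-half,n); X,Y=np.meshgrid(x0+g,y0+g,indexing="ij")
    P=np.stack([X,Y,np.full_like(X,z)],-1)-c["origin"]; P=P@Rm
    u=K[0,0]*P[...,0]/-P[...,2]+K[0,2]; v=K[1,1]*-P[...,1]/-P[...,2]+K[1,2]
    return cv2.remap(c["frame"],u.astype(np.float32),v.astype(np.float32),cv2.INTER_LINEAR)
E
python3 - <<'E'
from mouth import *
c=dict(np.load("m1.npz"))
p0=world(c,290.3,193.4,.195); print("centre guess",p0.round(4))
w1=world(c,285.7,216,.195);w2=world(c,294,168.3,.195);d=w2-w1;print("slot yaw",np.degrees(np.arctan2(d[1],d[0])))
im=rect(c,p0[0],p0[1],.195); g=cv2.cvtColor(im,cv2.COLOR_RGB2GRAY)
cv2.imwrite("pics/m1r.png",im[:,:,::-1])
hsv=cv2.cvtColor(im,cv2.COLOR_RGB2HSV)
# grey (low sat) collar: fit outer circle by radial edges of saturation
cy=cx=174.5; pts=[]
for a in np.radians(range(0,360,4)):
    r=np.arange(105,160); s=hsv[(cy+r*np.sin(a)).astype(int),(cx+r*np.cos(a)).astype(int),1].astype(float)
    i=np.argmax(s>60)
    if s[i]>60: pts.append((cx+r[i]*np.cos(a),cy+r[i]*np.sin(a)))
pts=np.array(pts); 
from scipy.optimize import least_squares
f=least_squares(lambda q:np.hypot(pts[:,0]-q[0],pts[:,1]-q[1])-q[2],[cx,cy,132],loss="soft_l1").x
print("circle",f*.2, "centre world",p0[0]+.035-f[1]*.0002,p0[1]+.035-f[0]*.0002)
# polar profile at r 20.5..22mm; angle = world yaw
for th in range(-180,180,6):
    a=np.radians(th); rr=np.arange(19.5,22.3,.4)/.2
    row=f[1]-rr*np.cos(a); col=f[0]-rr*np.sin(a)
    print(th,int(g[row.astype(int),col.astype(int)].mean()),end="; ")
print(); plan([0.45,-0.16,0.18])
E
```

```text
centre guess [0.4851 0.146  0.195 ]
slot yaw 156.7203341981676
circle [34.69901358 37.36250057 28.43231319] centre world 0.4827144147803745 0.14627583298489344
-180 157; -174 156; -168 156; -162 153; -156 154; -150 153; -144 152; -138 149; -132 151; -126 147; -120 145; -114 144; -108 147; -102 143; -96 142; -90 143; -84 141; -78 142; -72 141; -66 137; -60 137; -54 133; -48 131; -42 128; -36 106; -30 102; -24 103; -18 104; -12 107; -6 121; 0 123; 6 126; 12 128; 18 129; 24 136; 30 140; 36 138; 42 142; 48 141; 54 147; 60 144; 66 144; 72 142; 78 146; 84 138; 90 147; 96 146; 102 151; 108 147; 114 153; 120 154; 126 156; 132 157; 138 143; 144 141; 150 140; 156 138; 162 142; 168 146; 174 149; 
t 3.0 pos [0.4885 0.1416 0.3113] yaw 76.4 plan [[-301.9, 31.9, 132.4]] q6 -1.27 z-axis [ 0.012 -0.005 -1.   ]
```

View pics/m1r.png

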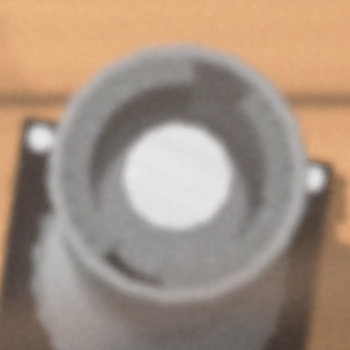

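Rectified view: collar centre at about (176,171) px gives world (0.486, 0.146), and the slots lie along yaw about -25°. Now to the cap.

{"method": "jog_arm", "body": {
  "commands": [
    {"grip": 60, "slide": [-40, 4, 0], "rotation": [0, 0, 0]},
    {"grip": 60, "slide": [-40, 4, 0], "rotation": [0, 0, 0]},
    {"grip": 60, "slide": [-40, 4, 0], "rotation": [0, 0, 0]},
    {"grip": 60, "slide": [-40, 4, 10], "rotation": [0, 0, 0]},
    {"grip": 60, "slide": [-40, 4, 25], "rotation": [0, 0, 0]},
    {"grip": 60, "slide": [-40, 4, 30], "rotation": [0, 0, 0]},
    {"grip": 60, "slide": [-40, 4, 30], "rotation": [0, 0, 0]},
    {"grip": 60, "slide": [-20, 4, 30], "rotation": [0, 0, 0]},
    {"grip": 60, "slide": [0, 0, 0], "rotation": [0, 0, 0]},
    {"grip": 60, "slide": [0, 0, 0], "rotation": [0, 0, 0]}
  ]
}}

```text
time: 4.0
position: [0.4478, -0.1586, 0.1903]
eef_rot: [0.78, 0.625, 0.008, 0.012]
contact_force: [-0.3, 0.6, 0.6]
gripper_width: 0.636
```

```bash
python3 - <<'E'
from mouth import *
plan([0.49,-0.16,0.16])
c=cam("wrist"); np.savez("c1.npz",**c)
for t in ["cap","cap_fin","cap_lug"]:
    print(t,[(np.round(m["position"]).tolist(),round(m["conf"],2),np.round(world(c,*m["position"],.037),4).tolist(),np.round(world(c,*m["position"]),4).tolist()) for m in mark_of(t,"wrist")[:3]])
im=rect(c,.49,-.16,.048,.05,500); cv2.imwrite("pics/c1r.png",im[:,:,::-1])
E
```

```text
t 4.0 pos [ 0.4478 -0.1586  0.1903] yaw 77.4 plan [[7.9, 40.6, 31.5]] q6 -1.94 z-axis [ 0.028 -0.009 -1.   ]
cap [([287.0, 225.0], 0.93, [0.4825, -0.164, 0.037], [0.4796, -0.1634, 0.0462]), ([334.0, 309.0], 0.79, [0.5848, -0.1364, 0.037], [0.5954, -0.1362, 0.0201]), ([165.0, 246.0], 0.72, [0.4772, -0.2895, 0.037], [0.4778, -0.2903, 0.0352])]
cap_fin [([288.0, 233.0], 0.96, [0.4913, -0.1657, 0.037], [0.4878, -0.165, 0.047]), ([151.0, 259.0], 0.66, [0.488, -0.3078, 0.037], [0.4867, -0.3058, 0.0411]), ([338.0, 325.0], 0.65, [0.6048, -0.1348, 0.037], [0.4201, -0.1404, 0.3049])]
cap_lug [([176.0, 239.0], 0.92, [0.4731, -0.276, 0.037], [0.4825, -0.289, 0.0047]), ([291.0, 241.0], 0.76, [0.4998, -0.1641, 0.037], [0.4958, -0.1634, 0.0478]), ([332.0, 323.0], 0.7, [0.6012, -0.1413, 0.037], [0.4202, -0.1417, 0.3037])]
```

View pics/c1r.png

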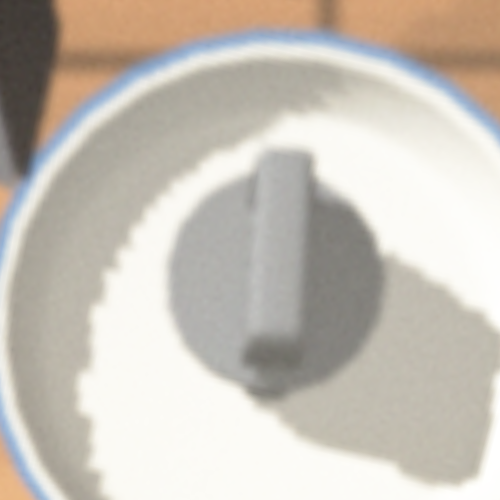

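The fin runs from (287,150) to (272,340) px. That puts its centre at about (0.4914, -0.1659), its yaw at about -4.5° and its top at z 0.047-0.048.

```bash
cat >> h.py <<'E'
def plan6(p,yw):
    s=bot.state(); M=R.from_quat(s["eef_rot"]).as_matrix()
    a=np.radians(yw); T=np.array([[np.cos(a),np.sin(a),0],[np.sin(a),-np.cos(a),0],[0,0,-1]])
    print("t",round(s["time"],2),"pos",np.round(s["position"],4),"yaw",round(yaw(s),2),"slide",np.round(M.T@(np.array(p)-s["position"])*1000,1),"rot",np.round(np.degrees(R.from_matrix(M.T@T).as_rotvec()),2),"F",s["contact_force"].round(1),"T",s["ft_torque"].round(2),"w",round(s["gripper_width"]*94,1),"q6",s["q"][5].round(2))
E
python3 -c "
from h import *
plan6([.4914,-.1659,.09],85.5)"
```

```text
t 4.2 pos [ 0.4488 -0.1585  0.1912] yaw 77.51 slide [  2.4  40.  102.5] rot [ 1.8   0.32 -7.98] F [ 1.  -0.   0.1] T [0.02 0.05 0.05] w 60.0 q6 -1.94
```

{"method": "jog_arm", "body": {
  "commands": [
    {"grip": 40, "slide": [0, 20, 20], "rotation": [1.8, 0.3, -4]},
    {"grip": 40, "slide": [0, 20, 30], "rotation": [0, 0, -4]},
    {"grip": 40, "slide": [0, 0, 30], "rotation": [0, 0, 0]},
    {"grip": 40, "slide": [0, 0, 22], "rotation": [0, 0, 0]},
    {"grip": 40, "slide": [0, 0, 0], "rotation": [0, 0, 0]}
  ]
}}

```text
time: 4.7
position: [0.4975, -0.1647, 0.096]
eef_rot: [0.729, 0.684, 0.003, 0.008]
contact_force: [0.5, -0.5, 0.2]
gripper_width: 0.421
```

```bash
python3 - <<'E'
from mouth import *
plan6([.4914,-.1659,.05],85.5)
c=cam("wrist")
m=mark_of("cap_fin","wrist")
print([(np.round(k["position"]).tolist(),k["conf"],world(c,*k["position"],.048).round(4)) for k in m[:2]])
im=rect(c,.49,-.16,.048,.05,500); cv2.imwrite("pics/c2r.png",im[:,:,::-1])
E
```

```text
t 4.7 pos [ 0.4975 -0.1647  0.096 ] yaw 86.33 slide [-1.3 -6.7 45.9] rot [0.87 0.4  0.83] F [ 0.5 -0.5  0.2] T [-0.02  0.02 -0.02] w 39.6 q6 -2.04
[([88.0, 220.0], 0.73, array([ 0.4857, -0.2981,  0.048 ])), ([284.0, 216.0], 0.63, array([ 0.4907, -0.1653,  0.048 ]))]
```

View pics/c2r.png

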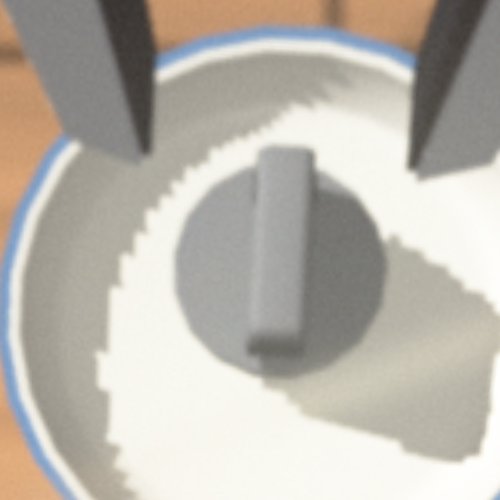

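The second view agrees: fin centre (281,242) px gives (0.4916, -0.1662), yaw about -3.6°. Descending and gripping now.

{"method": "jog_arm", "body": {
  "commands": [
    {"grip": 40, "slide": [-1.5, -6.5, 15], "rotation": [0.9, 0.4, 0.4]},
    {"grip": 40, "slide": [0, 0, 15], "rotation": [0, 0, 0]},
    {"grip": 40, "slide": [0, 0, 10], "rotation": [0, 0, 0]},
    {"grip": 40, "slide": [0, 0, 4], "rotation": [0, 0, 0]},
    {"grip": 40, "slide": [0, 0, 0], "rotation": [0, 0, 0]}
  ]
}}

```text
time: 5.3
position: [0.4959, -0.1693, 0.0585]
eef_rot: [0.732, 0.681, 0.002, 0.007]
contact_force: [0.3, -0.7, -0.2]
gripper_width: 0.426
```

```bash
python3 -c "
from h import *
plan6([.4916,-.1662,.050],86)"
```

```text
t 5.3 pos [ 0.4959 -0.1693  0.0585] yaw 85.89 slide [ 2.9 -4.6  8.4] rot [ 0.69  0.4  -0.1 ] F [ 0.3 -0.7 -0.2] T [ 0.04 -0.02 -0.01] w 40.0 q6 -2.04
```

{"method": "jog_arm", "body": {
  "commands": [
    {"grip": 40, "slide": [3, -4.5, 4], "rotation": [0.7, 0.4, 0]},
    {"grip": 40, "slide": [0, 0, 3], "rotation": [0, 0, 0]},
    {"grip": 40, "slide": [0, 0, 0], "rotation": [0, 0, 0]}
  ]
}}

```text
time: 5.6
position: [0.492, -0.1662, 0.052]
eef_rot: [0.732, 0.681, 0.0, 0.0]
contact_force: [1.0, -0.7, 0.4]
gripper_width: 0.427
```

```bash
python3 -c "
from h import *
plan6([.4916,-.1662,.050],86)"
```

```text
t 5.6 pos [ 0.492  -0.1662  0.052 ] yaw 85.89 slide [ 0.  -0.4  2. ] rot [ 0.02  0.01 -0.11] F [ 1.  -0.7  0.4] T [ 0.02  0.02 -0.02] w 40.1 q6 -2.04
```

{"method": "jog_arm", "body": {
  "commands": [
    {"grip": 40, "slide": [0, 0, 1.5], "rotation": [0, 0, 0]},
    {"grip": 20, "slide": [0, 0, 0], "rotation": [0, 0, 0]},
    {"grip": 5, "slide": [0, 0, 0], "rotation": [0, 0, 0]},
    {"grip": 5, "slide": [0, 0, 0], "rotation": [0, 0, 0]},
    {"grip": 5, "slide": [0, 0, 0], "rotation": [0, 0, 0]}
  ],
  "newtons": 45
}}

```text
time: 6.1
position: [0.4925, -0.1665, 0.0511]
eef_rot: [0.732, 0.681, 0.0, 0.001]
contact_force: [-0.5, 0.3, 0.1]
gripper_width: 0.123
```

{"method": "jog_arm", "body": {
  "commands": [
    {"grip": 5, "slide": [0, 0, -5], "rotation": [0, 0, 0]},
    {"grip": 5, "slide": [0, 0, -15], "rotation": [0, 0, 0]},
    {"grip": 5, "slide": [0, 0, -20], "rotation": [0, 0, 0]},
    {"grip": 5, "slide": [0, 0, 0], "rotation": [0, 0, 0]}
  ]
}}

```text
time: 6.5
position: [0.4923, -0.1664, 0.0927]
eef_rot: [0.732, 0.681, 0.0, 0.001]
contact_force: [0.7, -0.4, -1.1]
gripper_width: 0.054
```

```bash
python3 -c "
from h import *
plan6([.486,.1455,.31],65)"
```

```text
t 6.5 pos [ 0.4923 -0.1664  0.0927] yaw 85.89 slide [ 310.5  -28.4 -217.5] rot [6.000e-02 2.000e-02 2.089e+01] F [ 0.7 -0.4 -1.1] T [-0.03 -0.01 -0.03] w 5.1 q6 -2.04
```

The gripper closed to 5 mm, so the cap slipped or was missed. I'll look.

```bash
python3 - <<'E'
from mouth import *
plan6([.4916,-.1662,.050],86)
c=cam("wrist")
print([(np.round(k["position"]).tolist(),k["conf"],world(c,*k["position"],.048).round(4),world(c,*k["position"]).round(4)) for k in mark_of("cap_fin","wrist")[:3]])
cv2.imwrite("pics/g1.png",c["frame"][150:400,150:430,::-1].repeat(2,0).repeat(2,1))
E
```

```text
t 6.5 pos [ 0.4923 -0.1664  0.0927] yaw 85.89 slide [ 0.2 -0.7 42.7] rot [ 0.05  0.03 -0.11] F [ 0.7 -0.4 -1.1] T [-0.03 -0.01 -0.03] w 5.1 q6 -2.04
[([89.0, 230.0], 0.94, array([ 0.4847, -0.2972,  0.048 ]), array([ 0.4865, -0.3012,  0.0413])), ([282.0, 224.0], 0.92, array([ 0.4897, -0.1683,  0.048 ]), array([ 0.4898, -0.1683,  0.0478]))]
```

View pics/g1.png

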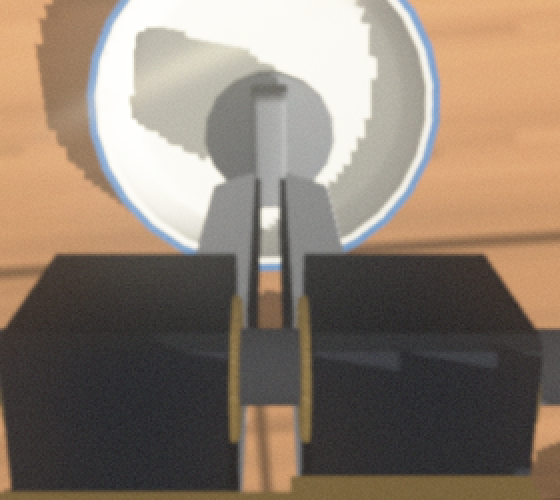

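The cap is still in place in the dish at about (0.490, -0.168). The fingers most likely had not built up grip before the lift. I'll regrasp, tips a little lower, with a longer wait.

{"method": "jog_arm", "body": {
  "commands": [
    {"grip": 36, "slide": [0, 0, 0], "rotation": [0, 0, 0]},
    {"grip": 36, "slide": [0, 0, 0], "rotation": [0, 0, 0]},
    {"grip": 36, "slide": [1, -1.5, 15], "rotation": [0, 0, 0]},
    {"grip": 36, "slide": [0, 0, 14], "rotation": [0, 0, 0]},
    {"grip": 36, "slide": [0, 0, 10], "rotation": [0, 0, 0]},
    {"grip": 36, "slide": [0, 0, 2], "rotation": [0, 0, 0]},
    {"grip": 36, "slide": [0, 0, 0], "rotation": [0, 0, 0]}
  ]
}}

```text
time: 7.3
position: [0.4863, -0.1627, 0.0426]
eef_rot: [0.732, 0.681, -0.002, -0.005]
contact_force: [0.5, -0.2, -0.4]
gripper_width: 0.382
```

```bash
python3 -c "
from h import *
plan6([.4905,-.167,.0495],86)"
```

```text
t 7.3 pos [ 0.4863 -0.1627  0.0426] yaw 85.88 slide [-4.   4.4 -7. ] rot [-0.57 -0.29 -0.12] F [ 0.5 -0.2 -0.4] T [0.02 0.   0.  ] w 35.9 q6 -2.04
```

{"method": "jog_arm", "body": {
  "commands": [
    {"grip": 36, "slide": [-4, 4.4, -7], "rotation": [-0.6, -0.3, 0]},
    {"grip": 36, "slide": [0, 0, 0], "rotation": [0, 0, 0]},
    {"grip": 36, "slide": [0, 0, 0], "rotation": [0, 0, 0]}
  ]
}}

```text
time: 7.6
position: [0.4917, -0.168, 0.0511]
eef_rot: [0.732, 0.681, 0.0, 0.002]
contact_force: [-0.0, -0.1, -0.5]
gripper_width: 0.377
```

```bash
python3 -c "
from h import *
plan6([.4905,-.167,.0495],86)
c=cam('wrist')
M=R.from_quat(bot.state()['eef_rot']).as_matrix(); print(M.T@(c['origin']-bot.state()['position']))
d=c['range_z']
print([(np.round(k['position']).tolist(),round(k['conf'],2),world(c,*k['position']).round(4)) for k in mark_of('cap_fin','wrist')[:3]])
plan6([.4905,-.167,.0495],86)
save(c,'g2.png')"
```

```text
t 7.6 pos [ 0.4917 -0.168   0.0511] yaw 85.88 slide [ 0.9 -1.3  1.6] rot [ 0.18  0.09 -0.12] F [-0.  -0.1 -0.5] T [ 0.04 -0.04 -0.05] w 35.5 q6 -2.05
[ 0.00035165 -0.06862693 -0.18055341]
[([55.0, 254.0], 0.75, array([ 0.4876, -0.2997,  0.0423])), ([350.0, 399.0], 0.72, array([ 0.4734, -0.1542,  0.1772])), ([286.0, 240.0], 0.67, array([ 0.4867, -0.1667,  0.0467]))]
t 7.7 pos [ 0.4918 -0.168   0.0512] yaw 85.88 slide [ 0.9 -1.4  1.7] rot [ 0.19  0.1  -0.12] F [ 0.3  0.4 -0.9] T [ 0.04 -0.03 -0.02] w 35.9 q6 -2.05
```

View pics/g2.png

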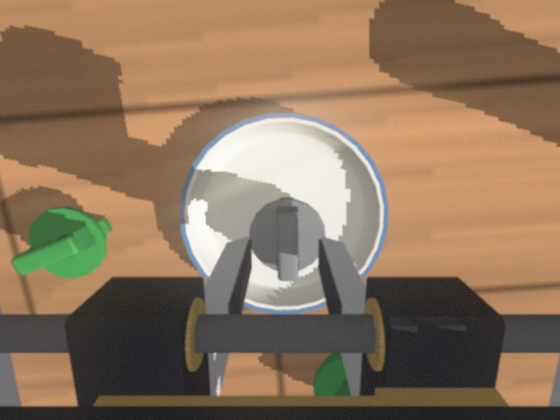

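{"method": "jog_arm", "body": {
  "commands": [
    {"grip": 36, "slide": [1, -1.5, 3], "rotation": [0, 0, 0]},
    {"grip": 36, "slide": [0, 0, 0], "rotation": [0, 0, 0]},
    {"grip": 6, "slide": [0, 0, 0], "rotation": [0, 0, 0]},
    {"grip": 6, "slide": [0, 0, 0], "rotation": [0, 0, 0]},
    {"grip": 6, "slide": [0, 0, 0], "rotation": [0, 0, 0]},
    {"grip": 6, "slide": [0, 0, 0], "rotation": [0, 0, 0]},
    {"grip": 6, "slide": [0, 0, 0], "rotation": [0, 0, 0]},
    {"grip": 6, "slide": [0, 0, 0], "rotation": [0, 0, 0]}
  ],
  "newtons": 45
}}

```text
time: 8.5
position: [0.4902, -0.1667, 0.048]
eef_rot: [0.732, 0.681, 0.001, 0.002]
contact_force: [0.8, -0.3, -0.6]
gripper_width: 0.063
```

```bash
python3 -c "
from h import *
plan6([.4905,-.167,.0495],86)"
```

```text
t 8.5 pos [ 0.4902 -0.1667  0.048 ] yaw 85.89 slide [-0.3  0.3 -1.5] rot [ 0.2   0.1  -0.11] F [ 0.8 -0.3 -0.6] T [-0.01  0.03 -0.02] w 6.0 q6 -2.05
```

```bash
python3 - <<'E'
from h import *
print(bot.tip_reach, [a for a in dir(bot) if a[0]!='_'])
c=cam("wrist"); s=bot.state(); M=R.from_quat(s["eef_rot"]).as_matrix()
# cloud in tool frame near fingers
K=c["intrinsics"];d=c["range_z"];v,u=np.mgrid[:420,:560]
P=np.stack([(u-K[0][2])/K[0][0],-(v-K[1][2])/K[1][1],-np.ones_like(d)],-1)*d[...,None]
W=P@R.from_quat(c["rotation"]).as_matrix().T+c["origin"]; T=(W-s["position"])@M
print("cam",c["origin"],"TCP",s["position"])
for r in range(190,330,6): print(r,[(np.round(T[r,k]*1000).astype(int).tolist(),int(1000*W[r,k,2])) for k in (262,276,286,296,310)])
save(c,"g3.png")
E
```

```text
0.022 ['MotionError', 'sign_off', 'state', 'tip_reach']
cam [ 0.421374   -0.16118614  0.22854884] TCP [ 0.49018922 -0.16670181  0.04799174]
190 [([-15, -26, 42], 5), ([-6, -26, 44], 3), ([1, -26, 44], 3), ([7, -26, 43], 5), ([16, -26, 45], 3)]
196 [([-15, -22, 44], 3), ([-6, -22, 44], 3), ([1, -22, 44], 3), ([7, -22, 43], 5), ([17, -21, 45], 2)]
202 [([0, -68, -181], 228), ([-6, -17, 45], 2), ([1, -22, 26], 21), ([7, -18, 44], 4), ([17, -18, 45], 3)]
208 [([-15, -13, 45], 2), ([-5, -19, 23], 24), ([1, -19, 24], 24), ([7, -19, 24], 24), ([17, -14, 44], 4)]
214 [([-14, -15, 23], 24), ([-5, -18, 11], 37), ([1, -18, 11], 36), ([7, -15, 24], 24), ([15, -15, 22], 26)]
220 [([-14, -11, 24], 24), ([-5, -17, 1], 46), ([1, -17, 2], 45), ([7, -11, 23], 24), ([15, -11, 23], 24)]
226 [([-14, -7, 23], 24), ([-5, -14, 2], 46), ([1, -14, 2], 46), ([7, -7, 24], 24), ([15, -7, 23], 24)]
232 [([-14, -3, 25], 23), ([-5, -11, 0], 48), ([1, -10, 2], 45), ([7, -4, 23], 24), ([15, -4, 24], 24)]
238 [([-14, 0, 24], 23), ([-5, -9, -3], 50), ([1, -7, 0], 47), ([6, -9, -3], 51), ([15, 0, 23], 24)]
244 [([-11, -
[... 968 characters left out ...]
[-5, -33, -114], 161), ([-3, -8, -67], 114), ([1, 48, 39], 9), ([4, -8, -68], 116), ([5, -33, -115], 162)]
304 [([-4, -33, -117], 164), ([-3, -6, -68], 115), ([1, 51, 34], 13), ([4, -7, -70], 118), ([5, -33, -117], 164)]
310 [([-4, -31, -116], 163), ([-3, -4, -68], 116), ([1, 53, 31], 17), ([4, -5, -71], 119), ([5, -33, -119], 167)]
316 [([-4, -30, -116], 163), ([-2, -28, -113], 160), ([0, -28, -113], 160), ([3, -27, -112], 159), ([5, -33, -122], 169)]
322 [([-4, -30, -118], 165), ([-2, -28, -115], 162), ([0, -28, -115], 162), ([3, -27, -114], 162), ([5, -32, -122], 170)]
328 [([-4, -29, -118], 166), ([-2, -27, -116], 164), ([0, -27, -115], 163), ([3, -27, -115], 163), ([5, -32, -123], 170)]
```

View pics/g3.png

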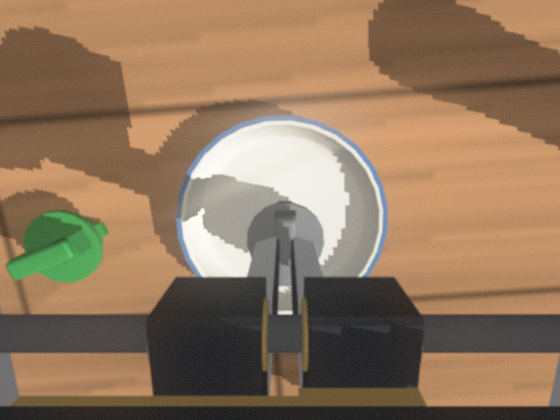

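The depth cloud shows the fingers ending at tool z of about -2 mm, just above the fin top (z 0.047). That contradicts the stated 22 mm reach, and it explains why the fingers closed on air. I'll cross-check with the side camera.

```bash
python3 - <<'E'
from h import *
s=bot.state(); M=R.from_quat(s["eef_rot"]).as_matrix()
for n in ("side","wrist"):
    c=cam(n)
    K=c["intrinsics"];d=c["range_z"];v,u=np.mgrid[:420,:560]
    P=np.stack([(u-K[0][2])/K[0][0],-(v-K[1][2])/K[1][1],-np.ones_like(d)],-1)*d[...,None]
    W=P@R.from_quat(c["rotation"]).as_matrix().T+c["origin"]; T=(W-s["position"])@M*1000
    ok=(d>0)
    for lab,xlo,xhi in (("left",-22,-7.5),("right",8.5,22)):
        m=ok&(T[...,0]>xlo)&(T[...,0]<xhi)&(abs(T[...,1])<13)
        h,e=np.histogram(T[m][:,2],bins=np.arange(-60,40,4)); print(n,lab,dict(zip(e[:-1].astype(int).tolist(),h.tolist())))
E
```

```text
side left {-60: 17, -56: 21, -52: 14, -48: 19, -44: 14, -40: 17, -36: 15, -32: 18, -28: 16, -24: 17, -20: 14, -16: 14, -12: 6, -8: 0, -4: 0, 0: 0, 4: 0, 8: 0, 12: 0, 16: 8, 20: 82, 24: 12, 28: 1, 32: 2}
side right {-60: 5, -56: 3, -52: 6, -48: 2, -44: 5, -40: 4, -36: 5, -32: 4, -28: 4, -24: 4, -20: 3, -16: 4, -12: 3, -8: 0, -4: 1, 0: 0, 4: 0, 8: 0, 12: 0, 16: 0, 20: 14, 24: 0, 28: 0, 32: 0}
wrist left {-60: 0, -56: 6, -52: 75, -48: 70, -44: 67, -40: 64, -36: 55, -32: 54, -28: 49, -24: 44, -20: 44, -16: 44, -12: 30, -8: 13, -4: 1, 0: 0, 4: 0, 8: 0, 12: 0, 16: 0, 20: 542, 24: 46, 28: 0, 32: 0}
wrist right {-60: 0, -56: 3, -52: 65, -48: 67, -44: 56, -40: 58, -36: 51, -32: 48, -28: 39, -24: 44, -20: 36, -16: 30, -12: 31, -8: 8, -4: 1, 0: 0, 4: 0, 8: 0, 12: 0, 16: 0, 20: 537, 24: 29, 28: 0, 32: 0}
```

Both cameras agree that the real fingertips end about 3 mm behind the reported TCP. I'll trust that, open, and go about 23 mm lower.

{"method": "jog_arm", "body": {
  "commands": [
    {"grip": 30, "slide": [0, 0, 0], "rotation": [0, 0, 0]},
    {"grip": 30, "slide": [0, 0, 0], "rotation": [0, 0, 0]},
    {"grip": 30, "slide": [0, 0, 0], "rotation": [0, 0, 0]},
    {"grip": 30, "slide": [0, 0, 6], "rotation": [0, 0, 0]},
    {"grip": 30, "slide": [0, 0, 6], "rotation": [0, 0, 0]},
    {"grip": 30, "slide": [0, 0, 4], "rotation": [0, 0, 0]},
    {"grip": 30, "slide": [0, 0, 0], "rotation": [0, 0, 0]},
    {"grip": 30, "slide": [0, 0, 0], "rotation": [0, 0, 0]}
  ]
}}

```text
time: 9.45
position: [0.4898, -0.1665, 0.03]
eef_rot: [0.732, 0.681, 0.0, 0.001]
contact_force: [0.4, 0.3, 0.1]
gripper_width: 0.315
```

```bash
python3 -c "
from h import *
plan6([.4905,-.167,.026],86)"
```

```text
t 9.45 pos [ 0.4898 -0.1665  0.03  ] yaw 85.88 slide [-0.5  0.7  4. ] rot [ 0.14  0.07 -0.12] F [0.4 0.3 0.1] T [ 0.05 -0.02 -0.04] w 29.6 q6 -2.05
```

{"method": "jog_arm", "body": {
  "commands": [
    {"grip": 30, "slide": [0, 0.7, 3], "rotation": [0, 0, 0]},
    {"grip": 30, "slide": [0, 0, 0], "rotation": [0, 0, 0]},
    {"grip": 6, "slide": [0, 0, 0], "rotation": [0, 0, 0]},
    {"grip": 6, "slide": [0, 0, 0], "rotation": [0, 0, 0]},
    {"grip": 6, "slide": [0, 0, 0], "rotation": [0, 0, 0]},
    {"grip": 6, "slide": [0, 0, 0], "rotation": [0, 0, 0]},
    {"grip": 6, "slide": [0, 0, 0], "rotation": [0, 0, 0]}
  ],
  "newtons": 50
}}

```text
time: 10.15
position: [0.4909, -0.1667, 0.0271]
eef_rot: [0.732, 0.681, 0.0, 0.002]
contact_force: [-0.3, 0.0, 0.1]
gripper_width: 0.122
```

```bash
python3 -c "
from h import *
plan6([.4905,-.167,.026],86)"
```

```text
t 10.15 pos [ 0.4909 -0.1667  0.0271] yaw 85.89 slide [-0.3 -0.3  1.1] rot [ 0.17  0.09 -0.11] F [-0.3  0.   0.1] T [ 0.03 -0.01 -0.02] w 11.4 q6 -2.05
```

Gripped at 11.4 mm. Lift and check.

{"method": "jog_arm", "body": {
  "commands": [
    {"grip": 6, "slide": [0, 0, -5], "rotation": [0, 0, 0]},
    {"grip": 6, "slide": [0, 0, -20], "rotation": [0, 0, 0]},
    {"grip": 6, "slide": [0, 0, -40], "rotation": [0, 0, 0]},
    {"grip": 6, "slide": [0, 0, -45], "rotation": [0, 0, 0]},
    {"grip": 6, "slide": [0, 0, -45], "rotation": [0, 0, 0]},
    {"grip": 6, "slide": [0, 0, -45], "rotation": [0, 0, 0]},
    {"grip": 6, "slide": [0, 0, -30], "rotation": [0, 0, 0]},
    {"grip": 6, "slide": [0, 0, 0], "rotation": [0, 0, 0]}
  ]
}}

```text
time: 10.95
position: [0.4886, -0.1654, 0.267]
eef_rot: [0.732, 0.681, 0.0, 0.0]
contact_force: [-0.5, 0.4, -0.7]
gripper_width: 0.127
```

```bash
python3 -c "
from h import *
plan6([.486,.1455,.265],65)"
```

```text
t 10.95 pos [ 0.4886 -0.1654  0.267 ] yaw 85.88 slide [309.9 -25.    1.9] rot [3.000e-02 1.000e-02 2.088e+01] F [-0.5  0.4 -0.7] T [-0.06 -0.05 -0.04] w 11.9 q6 -2.05
```

{"method": "jog_arm", "body": {
  "commands": [
    {"grip": 6, "slide": [10, 0, 0], "rotation": [0, 0, 7]},
    {"grip": 6, "slide": [30, 0, 0], "rotation": [0, 0, 7]},
    {"grip": 6, "slide": [40, -10, 0], "rotation": [0, 0, 7]},
    {"grip": 6, "slide": [40, -18, 0], "rotation": [0, 0, 0]},
    {"grip": 6, "slide": [40, -18, 0], "rotation": [0, 0, 0]},
    {"grip": 6, "slide": [40, -18, 0], "rotation": [0, 0, 0]},
    {"grip": 6, "slide": [20, -9, 0], "rotation": [0, 0, 0]},
    {"grip": 6, "slide": [0, 0, 0], "rotation": [0, 0, 0]}
  ]
}}

```text
time: 11.75
position: [0.4989, 0.0768, 0.2557]
eef_rot: [0.849, 0.528, -0.005, -0.004]
contact_force: [0.1, 0.4, -0.2]
gripper_width: 0.12
```

```bash
python3 - <<'E'
from mouth import *
plan6([.486,.1455,.265],65)
c=cam("wrist"); np.savez("m2.npz",**c)
for t in ["mouth","spring_top","cap"]:
    print(t,[(np.round(m["position"]).tolist(),round(m["conf"],2),np.round(world(c,*m["position"],.195),4).tolist(),np.round(world(c,*m["position"]),4).tolist()) for m in mark_of(t,"wrist")[:2]])
save(c,"m2.png")
E
```

```text
t 11.75 pos [0.4989 0.0768 0.2557] yaw 63.73 slide [ 55.9 -42.1  -9. ] rot [-0.71  0.22 -1.27] F [ 0.1  0.4 -0.2] T [-0.01 -0.02 -0.03] w 11.2 q6 -1.19
mouth [([363.0, 163.0], 0.86, [0.4853, 0.1432, 0.195], [0.4861, 0.1439, 0.1905])]
spring_top [([365.0, 164.0], 0.58, [0.4861, 0.1443, 0.195], [0.4871, 0.1451, 0.1896]), ([283.0, 260.0], 0.53, [0.5241, 0.0632, 0.195], [0.4959, 0.0778, 0.2761])]
cap [([28.0, 298.0], 0.89, [0.4664, -0.1234, 0.195], [0.4855, -0.2904, 0.0194]), ([284.0, 239.0], 0.57, [0.5099, 0.071, 0.195], [0.4868, 0.0829, 0.2752])]
```

View pics/m2.png

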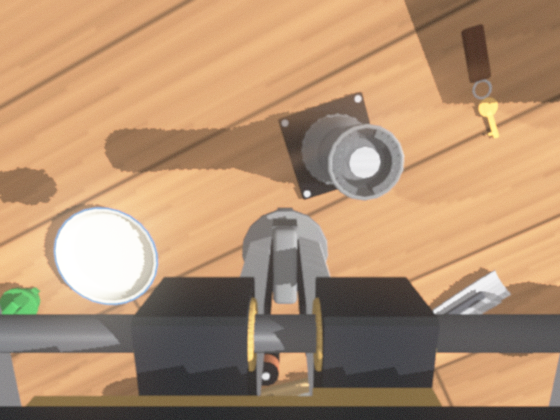

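The cap is held upright. In this view the mouth is at about (365,161) px and clear of the cap. I'll fit the mouth and the held cap numerically.

```bash
python3 - <<'E'
from mouth import *
s=bot.state()
for f,p in (("m1.npz",(.486,.1455)),("m2.npz",(.486,.1445))):
    c=dict(np.load(f)); im=rect(c,*p,.195); g=cv2.GaussianBlur(cv2.cvtColor(im,cv2.COLOR_RGB2GRAY),(5,5),1)
    for lo,hi in ((120,138),(82,96)):
        h=cv2.HoughCircles(g,cv2.HOUGH_GRADIENT_ALT if 0 else cv2.HOUGH_GRADIENT,1,300,param1=60,param2=10,minRadius=lo,maxRadius=hi)
        if h is not None:
            q=h[0,0]; print(f,"circle r",q[2]*.2,"centre",round(p[0]+.035-q[1]*.0002,4),round(p[1]+.035-q[0]*.0002,4))
    if f=="m2.npz":
        q=[175,175]
        for th in range(-60,40,4):
            a=np.radians(th); o=[]
            for t in (a,a+np.pi):
                rr=np.arange(19.5,22,.4)/.2; o.append(int(g[(q[1]-rr*np.cos(t)).astype(int),(q[0]-rr*np.sin(t)).astype(int)].mean()))
            print(th,o,end="; ")
        cv2.imwrite("pics/m2r.png",im[:,:,::-1])
c=dict(np.load("m2.npz")); M=R.from_quat(s["eef_rot"]).as_matrix()
K=c["intrinsics"];d=c["range_z"];v,u=np.mgrid[:420,:560]
P=np.stack([(u-K[0][2])/K[0][0],-(v-K[1][2])/K[1][1],-np.ones_like(d)],-1)*d[...,None]
W=P@R.from_quat(c["rotation"]).as_matrix().T+c["origin"]; T=(W-s["position"])@M*1000
m=(d>0)&(abs(T[...,0])<4)&(abs(T[...,1])<26)&(T[...,2]>-25)&(T[...,2]<6)
print("\nfin y",np.percentile(T[m][:,1],[0,2,50,98,100]).round(1),"z",np.percentile(T[m][:,2],[5,50,95]).round(1),"x med",np.median(T[m][:,0]))
m=(d>0)&(abs(T[...,0])<27)&(abs(T[...,1])<27)&(T[...,2]>-4)&(T[...,2]<12)
print("flange x",np.percentile(T[m][:,0],[0,1,99,100]).round(1),"y",np.percentile(T[m][:,1],[0,1,99]).round(1),"z",np.percentile(T[m][:,2],[5,50,95]).round(1))
m=(np.hypot(W[...,0]-.486,W[...,1]-.1448)<.024)&(np.hypot(W[...,0]-.486,W[...,1]-.1448)>.020)&(d>0); print("rim z",np.percentile(W[m][:,2],[10,50,75,90]).round(4), "all>0.18 centre", )
m=(W[...,2]>.183)&(np.hypot(W[...,0]-.486,W[...,1]-.1448)<.03)&(d>0);x=W[m];print((x[:,:2].min(0)+x[:,:2].max(0))/2,x[:,:2].max(0)-x[:,:2].min(0))
E
```

```text
m1.npz circle r 26.36 centre 0.4863 0.1454
m1.npz circle r 16.9 centre 0.4913 0.1434
m2.npz circle r 25.52 centre 0.4855 0.1448
m2.npz circle r 18.12 centre 0.4855 0.1448
-60 [151, 153]; -56 [150, 154]; -52 [147, 152]; -48 [151, 153]; -44 [145, 144]; -40 [121, 104]; -36 [111, 105]; -32 [110, 108]; -28 [106, 108]; -24 [106, 109]; -20 [107, 112]; -16 [105, 117]; -12 [102, 128]; -8 [115, 148]; -4 [148, 154]; 0 [150, 153]; 4 [149, 152]; 8 [147, 153]; 12 [150, 152]; 16 [149, 153]; 20 [150, 153]; 24 [150, 152]; 28 [150, 152]; 32 [150, 155]; 36 [155, 153]; 
fin y [-24.7 -24.   -8.   16.7  18.7] z [-19.8 -18.5   3.1] x med 0.4790217924233867
flange x [-21.  -20.2  25.6  26.2] y [-24.8 -24.4   1.6] z [-0.2  3.1  4.6]
rim z [0.1535 0.195  0.3721 0.373 ] all>0.18 centre
[0.48560283 0.14295386] [0.05238216 0.05627633]
```

View pics/m2r.png

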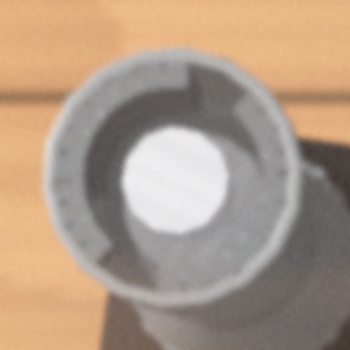

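Slot yaw comes out at -26° and mouth centre at about (0.4857, 0.1449). I'll measure the held cap's centre with the same camera, so that calibration bias cancels.

```bash
python3 - <<'E'
from mouth import *
s=bot.state(); c=dict(np.load("m2.npz")); M=R.from_quat(s["eef_rot"]).as_matrix(); K=c["intrinsics"]; print("cx",K[0][2],K[1][2])
d=c["range_z"];v,u=np.mgrid[:420,:560]
P=np.stack([(u-K[0][2])/K[0][0],-(v-K[1][2])/K[1][1],-np.ones_like(d)],-1)*d[...,None]
W=P@R.from_quat(c["rotation"]).as_matrix().T+c["origin"]; T=(W-s["position"])@M*1000
for r in range(208,312,8):
    k=[(i,T[r,i].round(0).astype(int).tolist()) for i in range(236,336,1)]
    fin=[a for a in k if -21<a[1][2]<-15 and abs(a[1][0])<12]; fl=[a for a in k if -1<a[1][2]<8 and abs(a[1][0])<30]
    print(r,"fin",fin[0] if fin else "",fin[-1] if fin else "","| flange",fl[0] if fl else "",fl[-1] if fl else "")
m=(T[...,2]>-1)&(T[...,2]<6)&(abs(T[...,0])<30)&(T[...,1]>-28)&(T[...,1]<-3)&(d>0)
x=T[m][:,:2]; h=cv2.minEnclosingCircle(x.astype(np.float32)); print("flange enclosing",h)
plan6([.4857,.1449,.245],64)
E
```

```text
cx 284.6120736147161 208.60290630816604
208 fin   | flange  
216 fin   | flange (261, [-10, -21, 4]) (308, [15, -21, 6])
224 fin   | flange (251, [-16, -16, 7]) (317, [20, -17, 4])
232 fin (273, [-3, -19, -17]) (296, [8, -19, -16]) | flange (247, [-18, -13, 3]) (322, [23, -13, 4])
240 fin (273, [-3, -15, -19]) (296, [8, -15, -18]) | flange (243, [-20, -8, 4]) (326, [25, -8, 3])
248 fin (256, [-11, -11, -19]) (302, [11, -11, -18]) | flange (242, [-21, -3, 4]) (327, [26, -3, 4])
256 fin (273, [-3, -7, -17]) (296, [8, -7, -17]) | flange (242, [-21, 1, 2]) (327, [26, 1, 3])
264 fin (273, [-3, -3, -18]) (296, [8, -2, -17]) | flange  
272 fin (273, [-3, 2, -17]) (296, [8, 1, -18]) | flange  
280 fin (273, [-3, 6, -17]) (296, [9, 6, -17]) | flange  
288 fin (273, [-3, 10, -18]) (296, [9, 11, -16]) | flange  
296 fin (273, [-3, 15, -16]) (296, [9, 15, -17]) | flange  
304 fin   | flange  
flange enclosing ((2.706869125366211, -3.1170644760131836), 23.48851776123047)
t 11.95 pos [0.4998 0.0735 0.2568] yaw 63.43 slide [ 57.6 -44.5  12.1] rot [-0.61  0.22 -0.57] F [ 0.2  0.2 -1. ] T [-0.11  0.03  0.01] w 11.4 q6 -1.19
```

The arm was still settling when that picture was taken. Corrected for that, the cap sits at tool x≈0, y≈+1 mm, with its underside about 22.5 mm below the TCP. Moving over the mouth.

{"method": "jog_arm", "body": {
  "commands": [
    {"grip": 6, "slide": [20, -15, -3], "rotation": [-0.3, 0.1, -0.5]},
    {"grip": 6, "slide": [20, -15, -3], "rotation": [0, 0, 0]},
    {"grip": 6, "slide": [12, -10, 0], "rotation": [0, 0, 0]},
    {"grip": 6, "slide": [0, 0, 0], "rotation": [0, 0, 0]},
    {"grip": 6, "slide": [0, 0, 0], "rotation": [0, 0, 0]}
  ]
}}

```text
time: 12.45
position: [0.4882, 0.1325, 0.2623]
eef_rot: [0.851, 0.524, -0.003, -0.001]
contact_force: [-0.3, -0.8, -0.9]
gripper_width: 0.121
```

```bash
python3 -c "
from h import *
plan6([.4848,.1453,.235],64)"
```

```text
t 12.45 pos [0.4882 0.1325 0.2623] yaw 63.27 slide [10.  -8.7 27.3] rot [-0.28  0.2  -0.73] F [-0.3 -0.8 -0.9] T [0.   0.08 0.01] w 11.4 q6 -1.06
```

{"method": "jog_arm", "body": {
  "commands": [
    {"grip": 6, "slide": [10, -8.7, 5], "rotation": [-0.3, 0.2, -0.7]},
    {"grip": 6, "slide": [0, 0, 10], "rotation": [0, 0, 0]},
    {"grip": 6, "slide": [0, 0, 5], "rotation": [0, 0, 0]},
    {"grip": 6, "slide": [0, 0, 0], "rotation": [0, 0, 0]},
    {"grip": 6, "slide": [0, 0, 0], "rotation": [0, 0, 0]}
  ]
}}

```text
time: 12.95
position: [0.4849, 0.1432, 0.2393]
eef_rot: [0.849, 0.528, -0.001, 0.0]
contact_force: [-0.8, 0.3, -0.4]
gripper_width: 0.124
```

```bash
python3 -c "
from h import *
plan6([.4848,.1453,.222],64)
c=cam('top'); print([(world(c,*m['position'],.195),m['conf']) for m in mark_of('mouth','top')[:1]])"
```

```text
t 12.95 pos [0.4849 0.1432 0.2393] yaw 63.77 slide [ 1.8 -1.  17.3] rot [-0.03  0.07 -0.23] F [-0.8  0.3 -0.4] T [ 0.05  0.04 -0.03] w 11.6 q6 -1.05
[(array([0.49059242, 0.14133936, 0.195     ]), 0.73)]
```

{"method": "jog_arm", "body": {
  "commands": [
    {"grip": 6, "slide": [1.8, -1, 5], "rotation": [0, 0, 0]},
    {"grip": 6, "slide": [0, 0, 5], "rotation": [0, 0, 0]},
    {"grip": 6, "slide": [0, 0, 4], "rotation": [0, 0, 0]},
    {"grip": 6, "slide": [0, 0, 0], "rotation": [0, 0, 0]},
    {"grip": 6, "slide": [0, 0, 0], "rotation": [0, 0, 0]}
  ]
}}

```text
time: 13.55
position: [0.4852, 0.1455, 0.2248]
eef_rot: [0.849, 0.528, -0.0, 0.0]
contact_force: [-0.3, 0.1, 0.1]
gripper_width: 0.126
```

```bash
python3 -c "
from h import *
plan6([.4848,.1453,.216],64)
s=bot.state();print(s['joint_vel'].round(3))"
```

```text
t 13.55 pos [0.4852 0.1455 0.2248] yaw 63.77 slide [-0.4 -0.3  8.8] rot [ 0.03  0.04 -0.23] F [-0.3  0.1  0.1] T [0.02 0.06 0.03] w 11.8 q6 -1.05
[-0.     0.003  0.007 -0.001 -0.002 -0.   ]
```

{"method": "jog_arm", "body": {
  "commands": [
    {"grip": 6, "slide": [0, 0, 3], "rotation": [0, 0, 0]},
    {"grip": 6, "slide": [0, 0, 2], "rotation": [0, 0, 0]},
    {"grip": 6, "slide": [0, 0, 1.5], "rotation": [0, 0, 0]},
    {"grip": 6, "slide": [0, 0, 1], "rotation": [0, 0, 0]},
    {"grip": 6, "slide": [0, 0, 0], "rotation": [0, 0, 0]}
  ]
}}

```text
time: 14.05
position: [0.4854, 0.1455, 0.2169]
eef_rot: [0.849, 0.528, 0.0, 0.001]
contact_force: [-0.0, -0.0, -1.1]
gripper_width: 0.124
```

```bash
python3 -c "
from h import *
plan6([.4848,.1453,.216],64)"
```

```text
t 14.05 pos [0.4854 0.1455 0.2169] yaw 63.77 slide [-0.5 -0.4  0.9] rot [ 0.06  0.02 -0.23] F [-0.  -0.  -1.1] T [ 0.03  0.02 -0.01] w 11.7 q6 -1.05
```

{"method": "jog_arm", "body": {
  "commands": [
    {"grip": 6, "slide": [0, 0, 1], "rotation": [0, 0, 0]},
    {"grip": 6, "slide": [0, 0, 1], "rotation": [0, 0, 0]},
    {"grip": 6, "slide": [0, 0, 0], "rotation": [0, 0, 0]}
  ]
}}

```text
time: 14.35
position: [0.4855, 0.1455, 0.2149]
eef_rot: [0.849, 0.528, 0.0, 0.001]
contact_force: [0.3, -0.0, -0.2]
gripper_width: 0.119
```

```bash
python3 -c "
from h import *
plan6([.4848,.1453,.216],64)"
```

```text
t 14.35 pos [0.4855 0.1455 0.2149] yaw 63.77 slide [-0.5 -0.5 -1.1] rot [ 0.07  0.01 -0.23] F [ 0.3 -0.  -0.2] T [0.01 0.03 0.01] w 11.2 q6 -1.05
```

{"method": "jog_arm", "body": {
  "commands": [
    {"grip": 6, "slide": [0, 0, 1], "rotation": [0, 0, 0]},
    {"grip": 6, "slide": [0, 0, 1], "rotation": [0, 0, 0]},
    {"grip": 6, "slide": [0, 0, 0], "rotation": [0, 0, 0]}
  ]
}}

```text
time: 14.65
position: [0.4856, 0.1455, 0.213]
eef_rot: [0.849, 0.528, 0.0, 0.001]
contact_force: [0.0, 0.2, -1.1]
gripper_width: 0.119
```

```bash
python3 -c "
from h import *
plan6([.4848,.1453,.216],64)"
```

```text
t 14.65 pos [0.4856 0.1455 0.213 ] yaw 63.77 slide [-0.5 -0.6 -3. ] rot [ 0.09  0.01 -0.23] F [ 0.   0.2 -1.1] T [-0.01  0.06 -0.  ] w 11.2 q6 -1.05
```

{"method": "jog_arm", "body": {
  "commands": [
    {"grip": 6, "slide": [0, 0, 1], "rotation": [0, 0, 0]},
    {"grip": 6, "slide": [0, 0, 1], "rotation": [0, 0, 0]},
    {"grip": 6, "slide": [0, 0, 0], "rotation": [0, 0, 0]}
  ]
}}

```text
time: 14.95
position: [0.4857, 0.1455, 0.212]
eef_rot: [0.849, 0.528, 0.0, 0.001]
contact_force: [-1.4, 0.3, 2.2]
gripper_width: 0.122
```

```bash
python3 -c "
from h import *
plan6([.4848,.1453,.216],64)"
```

```text
t 14.95 pos [0.4857 0.1455 0.212 ] yaw 63.78 slide [-0.6 -0.7 -4. ] rot [ 0.1   0.01 -0.22] F [-1.4  0.3  2.2] T [-0.07  0.31  0.02] w 11.4 q6 -1.05
```

Slight sideways contact (Fx -1.4 N) while seating. I'll centre by about 1 mm toward -x and go on gently.

{"method": "jog_arm", "body": {
  "commands": [
    {"grip": 6, "slide": [-0.5, -1, -0.5], "rotation": [0, 0, 0]},
    {"grip": 6, "slide": [0, 0, 0], "rotation": [0, 0, 0]},
    {"grip": 6, "slide": [0, 0, 1], "rotation": [0, 0, 0]},
    {"grip": 6, "slide": [0, 0, 1], "rotation": [0, 0, 0]},
    {"grip": 6, "slide": [0, 0, 0], "rotation": [0, 0, 0]}
  ]
}}

```text
time: 15.45
position: [0.4853, 0.1456, 0.2113]
eef_rot: [0.849, 0.528, 0.002, 0.001]
contact_force: [-1.6, 0.4, 3.6]
gripper_width: 0.123
```

```bash
python3 -c "
from h import *
plan6([.4848,.1453,.216],64)"
```

```text
t 15.45 pos [0.4853 0.1456 0.2113] yaw 63.78 slide [-0.5 -0.3 -4.7] rot [ 0.23 -0.07 -0.22] F [-1.6  0.4  3.6] T [-0.03  0.18  0.02] w 11.6 q6 -1.05
```

Force and height match the spring: first touch at TCP 0.213, where the underside is 4 mm below the rim. So the lugs are already in the slots. Pressing down in small steps.

{"method": "jog_arm", "body": {
  "commands": [
    {"grip": 6, "slide": [-0.4, -0.6, 1], "rotation": [0.2, 0, 0]},
    {"grip": 6, "slide": [0, 0, 1.5], "rotation": [0, 0, 0]},
    {"grip": 6, "slide": [0, 0, 1.5], "rotation": [0, 0, 0]},
    {"grip": 6, "slide": [0, 0, 1.5], "rotation": [0, 0, 0]},
    {"grip": 6, "slide": [0, 0, 0], "rotation": [0, 0, 0]}
  ],
  "newtons": 55
}}

```text
time: 15.95
position: [0.4854, 0.1455, 0.2076]
eef_rot: [0.849, 0.528, 0.001, 0.0]
contact_force: [-2.7, -0.8, 6.7]
gripper_width: 0.123
```

```bash
python3 -c "
from h import *
plan6([.4848,.1453,.2024],64)"
```

```text
t 15.95 pos [0.4854 0.1455 0.2076] yaw 63.78 slide [-0.5 -0.4  5.2] rot [ 0.12 -0.13 -0.22] F [-2.7 -0.8  6.7] T [-0.09  0.39 -0.02] w 11.6 q6 -1.05
```

{"method": "jog_arm", "body": {
  "commands": [
    {"grip": 6, "slide": [-0.6, -1, 1.5], "rotation": [0, 0, 0]},
    {"grip": 6, "slide": [0, 0, 1.5], "rotation": [0, 0, 0]},
    {"grip": 6, "slide": [0, 0, 1.5], "rotation": [0, 0, 0]},
    {"grip": 6, "slide": [0, 0, 1.5], "rotation": [0, 0, 0]},
    {"grip": 6, "slide": [0, 0, 0], "rotation": [0, 0, 0]}
  ]
}}

```text
time: 16.45
position: [0.4854, 0.1455, 0.2058]
eef_rot: [0.849, 0.528, 0.003, 0.001]
contact_force: [-2.8, 0.1, 7.8]
gripper_width: 0.124
```

```bash
python3 -c "
from h import *
plan6([.4848,.1453,.2024],64)"
```

```text
t 16.45 pos [0.4854 0.1455 0.2058] yaw 63.8 slide [-0.5 -0.4  3.4] rot [ 0.27 -0.19 -0.2 ] F [-2.8  0.1  7.8] T [-0.11  0.66 -0.06] w 11.7 q6 -1.05
```

{"method": "jog_arm", "body": {
  "commands": [
    {"grip": 6, "slide": [-0.5, -0.5, 2.5], "rotation": [0, 0, 0]},
    {"grip": 6, "slide": [0, 0, 2.5], "rotation": [0, 0, 0]},
    {"grip": 6, "slide": [0, 0, 2.5], "rotation": [0, 0, 0]}
  ]
}}

```text
time: 16.75
position: [0.4855, 0.1456, 0.2022]
eef_rot: [0.849, 0.529, 0.003, 0.001]
contact_force: [-4.9, -0.7, 11.1]
gripper_width: 0.124
```

```bash
python3 -c "
from h import *
plan6([.4848,.1453,.2024],64)"
```

```text
t 16.75 pos [0.4855 0.1456 0.2022] yaw 63.82 slide [-0.5 -0.5 -0.2] rot [ 0.35 -0.24 -0.18] F [-4.9 -0.7 11.1] T [-0.21  1.03 -0.02] w 11.6 q6 -1.05
```

At depth (about 14.9 mm below the rim, about 11.7 N). Twisting clockwise while holding the press.

{"method": "jog_arm", "body": {
  "commands": [
    {"grip": 6, "slide": [-0.5, -1, 1], "rotation": [-0.3, 0, 4]},
    {"grip": 6, "slide": [-0.5, -1, 0.8], "rotation": [0, 0, 4]},
    {"grip": 6, "slide": [0, 0, 0.8], "rotation": [0, 0, 4]}
  ]
}}

```text
time: 17.05
position: [0.4856, 0.1455, 0.2036]
eef_rot: [0.901, 0.434, 0.008, 0.005]
contact_force: [-1.7, -0.6, 4.4]
gripper_width: 0.119
```

```bash
python3 -c "
from h import *
plan6([.4848,.1453,.2022],14)"
```

```text
t 17.05 pos [0.4856 0.1455 0.2036] yaw 51.42 slide [-0.7 -0.5  1.4] rot [ 0.69 -0.86 37.41] F [-1.7 -0.6  4.4] T [-0.11  0.52  0.05] w 11.2 q6 -0.83
```

{"method": "jog_arm", "body": {
  "commands": [
    {"grip": 6, "slide": [-0.5, -0.5, 2.5], "rotation": [0.4, -0.5, 0]},
    {"grip": 6, "slide": [-0.3, -0.3, 2.5], "rotation": [0.3, -0.3, 4]},
    {"grip": 6, "slide": [0, 0, 2.5], "rotation": [0, 0, 4]}
  ]
}}

```text
time: 17.35
position: [0.4861, 0.1461, 0.2015]
eef_rot: [0.93, 0.368, 0.001, 0.002]
contact_force: [-7.2, -0.6, 13.8]
gripper_width: 0.123
```

```bash
python3 -c "
from h import *
plan6([.4848,.1453,.2022],14)"
```

```text
t 17.35 pos [0.4861 0.1461 0.2015] yaw 43.16 slide [-1.5 -0.3 -0.7] rot [ 0.29 -0.08 29.16] F [-7.2 -0.6 13.8] T [0.06 1.48 0.1 ] w 11.6 q6 -0.68
```

{"method": "jog_arm", "body": {
  "commands": [
    {"grip": 6, "slide": [-1, -0.8, 1.5], "rotation": [0, 0, 4]},
    {"grip": 6, "slide": [-0.8, -0.7, 1.5], "rotation": [0, 0, 4]},
    {"grip": 6, "slide": [-0.5, -0.5, 1.5], "rotation": [0, 0, 4]}
  ]
}}

```text
time: 17.65
position: [0.486, 0.1464, 0.2027]
eef_rot: [0.964, 0.265, 0.005, 0.003]
contact_force: [-3.1, -1.2, 10.5]
gripper_width: 0.119
```

```bash
python3 -c "
from h import *
plan6([.4848,.1453,.2022],14)"
```

```text
t 17.65 pos [0.486  0.1464 0.2027] yaw 30.77 slide [-1.6  0.4  0.5] rot [ 0.44 -0.53 16.77] F [-3.1 -1.2 10.5] T [-0.2   0.72  0.06] w 11.2 q6 -0.46
```

{"method": "jog_arm", "body": {
  "commands": [
    {"grip": 6, "slide": [-1, -0.3, 2], "rotation": [0.2, -0.2, 4]},
    {"grip": 6, "slide": [-0.8, -0.3, 1.8], "rotation": [0, 0, 4]},
    {"grip": 6, "slide": [-0.5, -0.2, 1.8], "rotation": [0, 0, 3]}
  ]
}}

```text
time: 17.95
position: [0.4861, 0.1464, 0.2026]
eef_rot: [0.986, 0.168, 0.006, 0.002]
contact_force: [-3.5, -0.1, 10.7]
gripper_width: 0.121
```

```bash
python3 -c "
from h import *
plan6([.4848,.1453,.2022],14)"
```

```text
t 17.95 pos [0.4861 0.1464 0.2026] yaw 19.38 slide [-1.6  0.6  0.4] rot [ 0.31 -0.71  5.38] F [-3.5 -0.1 10.7] T [-0.15  0.92  0.03] w 11.3 q6 -0.27
```

{"method": "jog_arm", "body": {
  "commands": [
    {"grip": 6, "slide": [-0.5, 0, 1.8], "rotation": [0, 0, 2]},
    {"grip": 6, "slide": [-0.5, 0, 1.8], "rotation": [0, 0, 2]}
  ]
}}

```text
time: 18.15
position: [0.4857, 0.1464, 0.2025]
eef_rot: [0.991, 0.133, 0.007, 0.002]
contact_force: [-6.3, -0.9, 13.1]
gripper_width: 0.123
```

```bash
python3 -c "
from h import *
plan6([.4848,.1453,.2022],14)"
```

```text
t 18.15 pos [0.4857 0.1464 0.2025] yaw 15.3 slide [-1.2  0.8  0.3] rot [ 0.29 -0.77  1.3 ] F [-6.3 -0.9 13.1] T [-0.11  1.26  0.27] w 11.6 q6 -0.2
```

{"method": "jog_arm", "body": {
  "commands": [
    {"grip": 6, "slide": [0, 0, 1.5], "rotation": [0, 0, 0.7]}
  ]
}}

```text
time: 18.25
position: [0.4856, 0.1464, 0.2026]
eef_rot: [0.992, 0.127, 0.007, 0.002]
contact_force: [-5.5, -1.1, 12.1]
gripper_width: 0.123
```

```bash
python3 -c "
from h import *
plan6([.4848,.1453,.2022],14)"
```

```text
t 18.25 pos [0.4856 0.1464 0.2026] yaw 14.62 slide [-1.1  0.9  0.4] rot [ 0.29 -0.74  0.62] F [-5.5 -1.1 12.1] T [-0.23  1.32  0.24] w 11.5 q6 -0.18
```

{"method": "jog_arm", "body": {
  "commands": [
    {"grip": 6, "slide": [0, 0, 1.5], "rotation": [0, 0, 1.5]}
  ]
}}

```text
time: 18.35
position: [0.4854, 0.1464, 0.2026]
eef_rot: [0.993, 0.115, 0.006, 0.002]
contact_force: [-4.7, -1.1, 12.0]
gripper_width: 0.126
```

```bash
python3 -c "
from h import *
plan6([.4848,.1453,.2022],14)"
```

```text
t 18.35 pos [0.4854 0.1464 0.2026] yaw 13.16 slide [-0.8  1.   0.4] rot [ 0.3  -0.69 -0.84] F [-4.7 -1.1 12. ] T [-0.22  1.25  0.35] w 11.9 q6 -0.16
```

Twist torque rises to 0.24–0.35 N m after a turn of about 50°, so this is the stop. Letting it rise.

{"method": "jog_arm", "body": {
  "commands": [
    {"grip": 6, "slide": [0, 0, -1], "rotation": [0, 0, 0]},
    {"grip": 6, "slide": [0, 0, -1], "rotation": [0, 0, 0]},
    {"grip": 6, "slide": [0, 0, -1], "rotation": [0, 0, 0]},
    {"grip": 6, "slide": [0, 0, 0], "rotation": [0, 0, 0]}
  ]
}}

```text
time: 18.75
position: [0.4851, 0.1464, 0.2045]
eef_rot: [0.993, 0.116, 0.006, 0.002]
contact_force: [0.2, -0.1, 3.9]
gripper_width: 0.124
```

```bash
python3 -c "
from h import *
plan6([.4848,.1453,.206],14)"
```

```text
t 18.75 pos [0.4851 0.1464 0.2045] yaw 13.34 slide [-0.6  1.  -1.5] rot [ 0.32 -0.66 -0.66] F [ 0.2 -0.1  3.9] T [-0.07  0.22  0.27] w 11.7 q6 -0.16
```

{"method": "jog_arm", "body": {
  "commands": [
    {"grip": 6, "slide": [0, 0, -0.7], "rotation": [0, 0, 0]},
    {"grip": 6, "slide": [0, 0, -0.7], "rotation": [0, 0, 0]},
    {"grip": 6, "slide": [0, 0, 0], "rotation": [0, 0, 0]}
  ]
}}

```text
time: 19.05
position: [0.4851, 0.1464, 0.2051]
eef_rot: [0.993, 0.116, 0.006, 0.002]
contact_force: [0.7, 0.4, 2.7]
gripper_width: 0.122
```

```bash
python3 -c "
from h import *
plan6([.4848,.1453,.206],14)"
```

```text
t 19.05 pos [0.4851 0.1464 0.2051] yaw 13.36 slide [-0.5  1.1 -0.9] rot [ 0.31 -0.64 -0.64] F [0.7 0.4 2.7] T [-0.09 -0.03  0.29] w 11.4 q6 -0.16
```

{"method": "jog_arm", "body": {
  "commands": [
    {"grip": 6, "slide": [0, 0, -0.8], "rotation": [0, 0, 0]},
    {"grip": 6, "slide": [0, 0, -0.6], "rotation": [0, 0, 0]},
    {"grip": 6, "slide": [0, 0, 0], "rotation": [0, 0, 0]}
  ]
}}

```text
time: 19.35
position: [0.4851, 0.1464, 0.2059]
eef_rot: [0.993, 0.116, 0.006, 0.002]
contact_force: [1.3, 0.2, 0.6]
gripper_width: 0.125
```

```bash
python3 -c "
from h import *
plan6([.4848,.1453,.206],14)"
```

```text
t 19.35 pos [0.4851 0.1464 0.2059] yaw 13.35 slide [-0.5  1.  -0.1] rot [ 0.31 -0.64 -0.65] F [1.3 0.2 0.6] T [-0.09 -0.14  0.27] w 11.7 q6 -0.16
```

{"method": "jog_arm", "body": {
  "commands": [
    {"grip": 6, "slide": [0, 0, -0.8], "rotation": [0, 0, 0]},
    {"grip": 6, "slide": [0, 0, -0.8], "rotation": [0, 0, 0]},
    {"grip": 6, "slide": [0, 0, 0], "rotation": [0, 0, 0]}
  ]
}}

```text
time: 19.65
position: [0.485, 0.1464, 0.206]
eef_rot: [0.993, 0.116, 0.006, 0.002]
contact_force: [2.2, 0.0, -0.2]
gripper_width: 0.129
```

```bash
python3 -c "
from h import *
plan6([.4848,.1453,.206],14)"
```

```text
t 19.65 pos [0.485  0.1464 0.206 ] yaw 13.34 slide [-0.5  1.  -0. ] rot [ 0.29 -0.64 -0.66] F [ 2.2  0.  -0.2] T [ 0.   -0.4   0.32] w 12.1 q6 -0.16
```

The height holds at 0.206, which is the locked height, even against a small pull. Releasing and backing off upward.

{"method": "jog_arm", "body": {
  "commands": [
    {"grip": 36, "slide": [0, 0, 0], "rotation": [0, 0, 0]},
    {"grip": 36, "slide": [0, 0, 0], "rotation": [0, 0, 0]},
    {"grip": 36, "slide": [0, 0, 0], "rotation": [0, 0, 0]},
    {"grip": 36, "slide": [0, 0, -5], "rotation": [0, 0, 0]},
    {"grip": 36, "slide": [0, 0, -20], "rotation": [0, 0, 0]},
    {"grip": 36, "slide": [0, 0, -30], "rotation": [0, 0, 0]},
    {"grip": 36, "slide": [0, 0, -30], "rotation": [0, 0, 0]},
    {"grip": 36, "slide": [0, 0, -20], "rotation": [0, 0, 0]},
    {"grip": 36, "slide": [0, 0, 0], "rotation": [0, 0, 0]},
    {"grip": 36, "slide": [0, 0, 0], "rotation": [0, 0, 0]}
  ]
}}

```text
time: 20.65
position: [0.4817, 0.1465, 0.3169]
eef_rot: [0.993, 0.115, 0.003, 0.002]
contact_force: [-0.2, 0.4, 0.4]
gripper_width: 0.384
```

```bash
python3 - <<'E'
from mouth import *
plan6([.4848,.1453,.306],14)
c=cam("wrist")
print([(np.round(k["position"]).tolist(),round(k["conf"],2),world(c,*k["position"]).round(4)) for k in mark_of("cap_fin","wrist")[:2]])
d=c["range_z"];K=c["intrinsics"];v,u=np.mgrid[:420,:560]
P=np.stack([(u-K[0][2])/K[0][0],-(v-K[1][2])/K[1][1],-np.ones_like(d)],-1)*d[...,None]
W=P@R.from_quat(c["rotation"]).as_matrix().T+c["origin"]
r=np.hypot(W[...,0]-.4855,W[...,1]-.1455); 
h,e=np.histogram(W[(r<.03)&(d>0)][:,2],bins=np.arange(.18,.25,.003)); print(dict(zip(e[:-1].round(3).tolist(),h.tolist())))
f=W[(r<.024)&(W[...,2]>.219)&(W[...,2]<.24)]; q=f[:,:2]-f[:,:2].mean(0); V=np.linalg.svd(q,full_matrices=False)[2][0]; print("fin yaw",np.degrees(np.arctan2(V[1],V[0])),f.mean(0))
save(c,"end.png")
E
```

```text
t 20.65 pos [0.4817 0.1465 0.3169] yaw 13.18 slide [ 2.7  1.8 10.9] rot [ 0.23 -0.31 -0.82] F [-0.2  0.4  0.4] T [-0.02  0.05  0.05] w 36.1 q6 -0.16
[([287.0, 209.0], 0.96, array([0.4843, 0.1488, 0.2265])), ([321.0, 367.0], 0.61, array([ 0.6036, -0.1233,  0.0425]))]
{0.18: 23, 0.183: 23, 0.186: 21, 0.189: 29, 0.192: 312, 0.195: 18, 0.198: 12, 0.201: 758, 0.204: 847, 0.207: 9, 0.21: 13, 0.213: 6, 0.216: 14, 0.219: 31, 0.222: 129, 0.225: 576, 0.228: 4, 0.231: 0, 0.234: 0, 0.237: 0, 0.24: 0, 0.243: 0, 0.246: 0}
fin yaw -75.30689170873681 [0.48550172 0.14667764 0.2255407 ]
```

View pics/end.png

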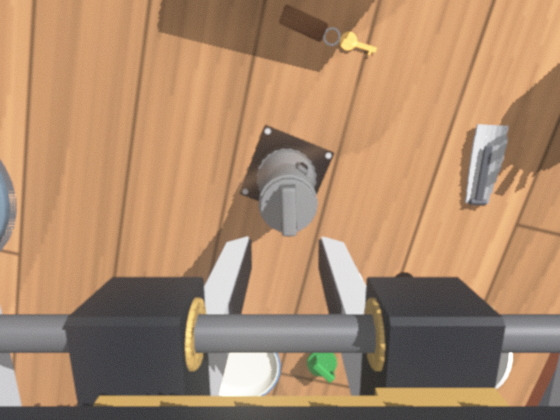

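The cap sits on the torch with its fin top at z 0.2265 and flange top at 0.204, both within 1 mm of the locked values. The fin is at yaw -75°, a turn of about 49° from the slots. Handing in.

```bash
python3 -c "
from workcell import bot
print(bot.sign_off(), bot.state()['time'])"
```

```text
the job is handed in; nothing more can be done
the job is handed in; nothing more can be done
```

I took the grey cap out of the dish, set it on the torch, twisted it clockwise until it stopped and let it rise. By my checks it is locked and stays on by itself.

- **Seating:** The lugs went straight into the slots on the way down, so no searching turn was needed. I pressed the cap to about 15 mm below the rim, where the wrist read about 12 N.
- **Twist:** I turned it about 50° until I felt the stop, at 0.24–0.35 N m. That is a little over the 0.2 N m you call plenty.
- **Forces:** Readings at the wrist were at most about 14 N downward and 7 N sideways. I read the force only at the end of each move, so brief peaks between readings are not covered. Pressing and twisting rubbed sideways a little, probably from being about 1 mm off centre.

**Last checks, after release:**

| | Measured | Expected when locked |
|---|---|---|
| Fin top | z 0.2265 m | 0.227 m |
| Flange top | about z 0.204 m | 0.205 m |
| Turn from the slots | about 49° | 41–50° |

Before letting go, a small upward pull did not lift it. The gripper was about 110 mm clear when I handed in, at about 20.7 s.

**What disagreed:**
- The fingertips really end about 3 mm behind the reported TCP, not 22 mm ahead of it. My first two closings came too high: the first slipped off the fin top and the second closed above it. The cap stayed put in the dish, and I corrected the height using both cameras.
- The top camera's network mark for the mouth was about 6 mm off the wrist fit. I used the wrist fit.
- I did not re-measure the other objects at the end; the last picture shows only some of them, and those looked undisturbed.

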